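# Run a bottle home into the bench reader

## Task

Stand the dropper bottle in the round nest on the reader's carriage and let go of it. Then push the carriage by its upright plate towards the hood: it is stuck, so lean on it steadily until it breaks free, ease it on slowly and stop once it presses firmly against the hidden end stop, never pushing harder than 25 N or letting it shoot forward. Leave the carriage resting there with the bottle still upright in its nest, and do not disturb the other things on the bench.

Things in the scene. Friction and masses are not known exactly. Their poses are not given: they have to be found in the camera images.
- bottle_center (a point): Centre of the amber dropper bottle, half-way up its height of 100 mm; z is its long axis. The round body is 37 mm in diameter and 60 mm high; above it stands the dropper cap, 21 mm in diameter, from 61 to 99 mm above the foot, free to grip from above (11 to 49 mm above this point). 50 to 100 g, standing loose on the bench.
- reader: The fixed bench reader: a grey base plate 400 x 116 x 14 mm with two steel rods along it and a white hood on its far end. Origin on the bench under the middle of the base plate; x runs along the rods towards the hood, z up. The hood covers x = 40 to 200 mm, is 116 mm wide and 162 mm high.
- mouth (a point): Middle of the open mouth of the hood (108 mm wide inside, 157 mm high), 40 mm above the bench. The end stop is hidden under a cover inside the hood, elsewhere each time: the carriage meets it after 113 to 157 mm of slide from its rearmost place. It is a rubber bumper on a spring, about 1.4 N/mm over 6 mm of travel, then rigid.
- carriage: The carriage; slides only along the reader's x, axes parallel to the reader's. Origin: middle of its plate's underside (160 x 90 x 10 mm, 30 mm above the bench), at x = -100 (rearmost) to -80 mm in the reader's frame at the start. A hidden brake holds it: 7 to 14 N move it until it breaks free, within 55 mm of its start. Then it slides with about 3 N. Over 25 N or 0.25 m/s harms it.
- nest (a point): Centre of the inner floor of the carriage's nest, a round grey cup of 54 mm outer and 42 mm inner diameter, its rim 20 mm above this point. A bottle that stands in it has its centre 50 mm above this point. It moves with the carriage, 45 mm ahead of the carriage's origin and 42 mm above the bench.
- push_face (a point): Middle of the upper part of the carriage's upright push plate, on its rear face (which looks to the reader's -x), 100 mm above the bench, 80 mm behind the carriage's origin. The plate is 8 mm thick, 70 mm wide, from 40 to 120 mm above the bench. Let go against the bumper, the carriage stays there by its own friction.
- cup: Bystander: specimen cup with a screw lid, 66 mm wide, 69 mm high; origin at its foot.
- label_roll: Bystander: white roll of labels, 72 mm wide, 52 mm high; origin at its foot.
- stapler: Bystander: black stapler, 30 x 125 x 42 mm; origin under its middle.
- timer: Bystander: white bench timer, 48 x 68 x 32 mm; origin under its middle.
Mind the look-alikes: they are no part of the job. What is shaped like the part that bears bottle_center but purple is not meant.

How it is judged:
On the way, in this order (a step that is already met when the one before it is completed fails the run):
1. the bottle stands in the nest, let go (horizontal distance between bottle_center and nest below 0.007 m and z of bottle_center in the frame of nest between 0.044 and 0.055 m and angle between bottle_center's own z axis and vertical below 0.15 rad and contact force between the fingers and bottle below 0.1 N), for 0.2 s.
2. the carriage has broken free and presses on the end stop (horizontal distance between bottle_center and nest below 0.007 m and z of bottle_center in the frame of nest between 0.044 and 0.055 m and angle between bottle_center's own z axis and vertical below 0.15 rad and contact force between carriage and reader above 0.4 N), for 0.2 s.
At the end, for the whole second after the job is handed in: The carriage rests against the end stop inside the hood (at least 0.4 N left between them), at rest, and the bottle stands in the nest: within 7 mm of its middle, its foot on the nest's floor (-6 to +5 mm), tilted less than 0.15 rad (all of step 2 and linear speed of carriage below 0.005 m/s and linear speed of bottle below 0.02 m/s); the robot touches nothing.
It fails at once if the robot pushes the carriage with more than 25 N (contact force between any of the fingers, the arm and carriage above 25 N).
It fails at once if the carriage shoots along faster than 0.25 m/s (linear speed of carriage above 0.25 m/s).
It fails at once if a bystander is moved more than 20 mm (distance of any of cup, label_roll, stapler, timer from where it was at the start of the episode above 0.02 m).
It also fails if it takes over 72 s, if anything falls off the work surface, if the arm or the gripper's body presses on something with over 40 N, if the wrist force passes 120 N, or if a joint passes its speed limit or range.

## Robot

A 7-joint arm with a two-finger parallel gripper is mounted at the origin on a cart in front of the work surface, level with it; the furniture and walls round the work are solid. World frame = base frame: x ahead of the robot, y to its left, z up, the work surface at z = 0. Lengths are in m, angles in rad, forces in N, time in s.
With the tool pointing down it reaches from about 0.4 to 0.85 m from the base axis. Payload 10.4 kg.
Tool frame: the origin (TCP) lies on the centre line of the jaws, within the pads' length; the fingertips stand r.finger_overhang ahead of it and the grasp point (between the pads) lies 5 mm behind it (r.finger_overhang is the distance from the TCP to the fingertips, in m); z points along the fingers, y is the line along which they close (so a half turn about z gives the same grasp; the last joint's range is limited). The gripper opens to 87 mm and grips with 3 to 60 N. Pads are 19 mm wide; open, the fingers measure 117 mm over their backs; the gripper's body (75 mm by 190 mm) begins 51 mm behind the grasp point.
Start: joints at [-1.146, 0.332, -0.065, 1.46, 0.022, 1.35, -0.088], TCP at [0.271, 0.563, 0.237] pointing down, gripper open.
Joint ranges: [-2.6, 2.6], [-0.5, 2.12], [-1.47, 1.34], [0.16, 2.42], [-1.27, 4.41], [0.06, 2.06], [-2.6, 2.6]. Speed limits (rad/s): [2.22, 2.22, 2.79, 2.79, 3.14, 3.14, 3.14].

## Interface

Orientations are given as a unit quaternion [x, y, z, w].
In Python, from bench import read_state, viewer, r gives the robot as it stands.
- The arm moves only by the tool carry_out, never from a script. Its argument "moves" is a list of rows, each a list of 6 numbers: the shift along the tool's x, y, z in units of 40 mm (1.0 is 40 mm), then the turn, a rotation vector about the tool's x, y, z in units of 8 degrees (1.0 is 8 degrees). A call has 1 to 20 rows; each row shifts and turns the commanded pose from where the row before left it, along the tool's axes as they then stand; what a row does not reach is not made up. A row lasts 1/8 s, in which the tool goes at most 62.5 mm and 10.7 degrees, less where a joint would pass 70% of its speed; a pose out of reach is approached as far as the arm can. A call is refused whole if a number of a shift passes 1 or a number of a turn 1, either way. A call with a gripper value outside its range is refused whole. "fingers" is the finger opening in mm, from 0 to 87, set as the call begins (left out, the last holds). The fingers move at their own pace and stop on an object; "force" is the grip in N (left out, the last holds). Time passes only in rows, so rows that do not move let the fingers close. It gives the time, the measured TCP pose, the force, the opening and the grip force at its end, in the units of the state.
- read_state(): the state, without advancing time (a new reading comes with each control period).
- viewer.camera(name): name is "scene" or "top"; returns a dict with "pixels" (420x560x3 uint8, red, green, blue), "range_z" (420x560 float32, m along the optical axis (not along the pixel's ray), 0 where there is no reading), "fx", "fy", "cx", "cy" (pixels), "xyz" and "orientation" of the camera in the world. Camera axes: x right, y down, z forward; pixel columns grow to the right and rows downward; lengths in m; the calibration is good to about 2 mm. A picture is of the moment at which its call begins.
- r.close_job(): hands the job in; it is judged then, once.
The state is a dict: "time": time; "joint_positions": joint angles; "joint_vel": joint speeds; "joint_torque": joint torques, N m; "ee_pos": TCP position; "eef_rot": TCP orientation; "ft_force": force on the tool from outside, world axes, zero at the start; "torque": the same for the moment, N m; "width": finger opening in m; "grip_force": force on a finger pad.
Only numpy, scipy, OpenCV 4.12 (cv2) and the standard library are available. Lean on these libraries where they do the work, as an engineer would, in place of code of your own. Each camera call takes 0.05 s, during which the arm holds its last target. There are 200 camera calls.

## Working session

There is one attempt and no reset: what is moved stays moved. The work goes in short steps, Python scripts to look and compute and a tool call to move; the robot and the scene stay as the last step left them, time stands still between calls to the robot, and variables do not carry over. Pictures are saved under pics/ and viewed, at most 10 in all, crops included, and the job is handed in when it is done.

Besides the shell and the picture viewer there is one more tool, called after ">>>" as a command line: name --pt "numbers of a row" for each row, then --argument value for the rest. carry_out: Moves the arm, as the interface text tells. Its arguments: {"type":"object","properties":{"moves":{"type":"array","items":{"type":"array","items":{"type":"number"}}},"fingers":{"type":"number"},"force":{"type":"number"}},"required":["moves"]}

```bash
mkdir -p pics
cat > h.py <<'E'
import numpy as np, cv2
from bench import read_state, viewer, r
from scipy.spatial.transform import Rotation as R
def shot(n):
    c=viewer.camera(n); z=c["range_z"]; v,u=np.mgrid[:420,:560]
    P=np.stack([(u-c["cx"])/c["fx"]*z,(v-c["cy"])/c["fy"]*z,z],-1)
    W=P@R.from_quat(c["orientation"]).as_matrix().T+np.array(c["xyz"]); W[z==0]=np.nan
    return c["pixels"],W
E
python3 - <<'E'
from h import *
for n in("scene","top"):
    p,W=shot(n); cv2.imwrite(f"pics/{n}0.png",p[:,:,::-1]); np.savez(f"{n}0.npz",p=p,W=W)
s=read_state(); print(s, r.finger_overhang)
E
```

```text
{'time': 0.1, 'joint_positions': array([-1.14561935,  0.33284667, -0.06469141,  1.46083842,  0.02158938,
        1.34994528, -0.08851183]), 'joint_vel': array([ 0.00038466, -0.00089145, -0.00020308, -0.00266216,  0.00160965,
       -0.00092174, -0.00121954]), 'joint_torque': array([ 6.64047766e-04, -6.24539924e+01,  2.44509912e-02, -3.90723646e+01,
       -6.13105483e-02,  3.64987319e-02,  7.29522640e-05]), 'ee_pos': array([0.27046037, 0.56307582, 0.23581879]), 'eef_rot': array([ 2.22024366e-01,  9.75040886e-01, -6.60072936e-04, -1.22812350e-04]), 'ft_force': array([0.17011554, 0.5321755 , 0.02089828]), 'torque': array([-0.01885917,  0.01389469, -0.00218261]), 'grip_force': 0.0, 'width': 0.08693517541400086} 0.014
```

View pics/scene0.png

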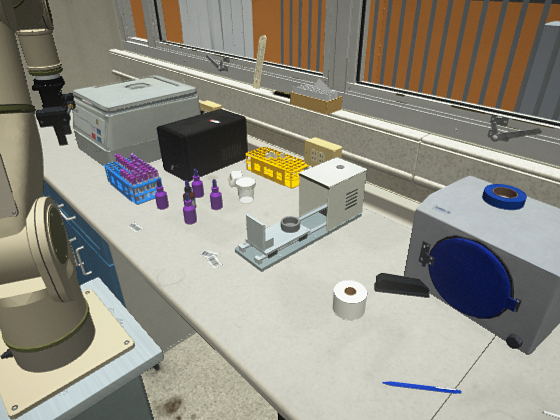

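View pics/top0.png

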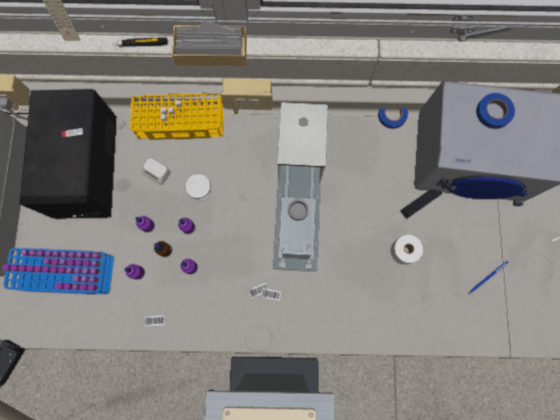

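The top view shows the amber bottle at about (163,248) between four purple ones at (144,223), (186,225), (134,271) and (188,266). The nest is at (298,210), the push plate near (297,253) and the hood at (303,134).

Run:
```python
from h import *
d=np.load("top0.npz");p,W=d["p"],d["W"]
print("cam",viewer.camera("top")["xyz"])
cv2.imwrite("pics/crop.png",cv2.resize(np.hstack([p[200:290,110:210],p[190:280,255:345]]),None,fx=4,fy=4,interpolation=cv2.INTER_CUBIC)[:,:,::-1])
for n,(u,v) in dict(amber=(163,248),p1=(144,223),p2=(186,225),p3=(134,271),p4=(188,266)).items():
    w=W[v-14:v+15,u-14:u+15].reshape(-1,3); 
    m=w[(w[:,2]>.09)&(w[:,2]<.11)]; b=w[(w[:,2]>.03)&(w[:,2]<.11)]
    print(n,len(m),m.mean(0).round(4),np.ptp(m,0).round(3),w[:,2].max().round(4))
def reg(u0,u1,v0,v1,z0,z1):
    w=W[v0:v1,u0:u1].reshape(-1,3); return w[(w[:,2]>z0)&(w[:,2]<z1)]
def rect(n,w):
    c,s,a=cv2.minAreaRect(w[:,:2].astype(np.float32)*1000); print(n,len(w),np.round(c,1),np.round(s,1),round(a,2),w[:,2].mean().round(4))
rect("hood",reg(265,340,90,180,.15,.175))
rect("plate",reg(265,340,225,280,.112,.128))
rect("nest rim",reg(280,316,195,228,.056,.068))
rect("base",reg(262,335,160,280,.008,.02))
rect("carr",reg(265,335,160,280,.034,.046))
w=reg(265,340,225,280,.112,.128);print(w.round(3).tolist()[:40])
```

```text
cam [ 0.33788555 -0.0255307   1.2357356 ]
amber 22 [0.5012 0.2852 0.0966] [0.012 0.012 0.013] nan
p1 21 [0.5665 0.3358 0.0971] [0.011 0.01  0.011] nan
p2 19 [0.5638 0.2282 0.0975] [0.01  0.011 0.01 ] 0.101
p3 22 [0.441  0.3525 0.0964] [0.012 0.008 0.012] nan
p4 21 [0.4574 0.215  0.0956] [0.01  0.01  0.009] nan
hood 3035 [792.7 -50.2] [156.4 199. ] 88.6 0.1617
plate 101 [486.8 -60.1] [67.5  8.2] 88.02 0.1188
nest rim 136 [607.1 -63.3] [51.9 51.1] 88.76 0.0611
base 2020 [597.7 -63.6] [115.9 285.8] 87.95 0.0136
carr 1669 [594.5 -61.7] [115.  267.2] 86.96 0.0398
[[0.49, -0.026, 0.119], [0.49, -0.029, 0.121], [0.49, -0.031, 0.121], [0.491, -0.034, 0.116], [0.49, -0.036, 0.12], [0.49, -0.038, 0.122], [0.491, -0.041, 0.115], [0.49, -0.043, 0.123], [0.491, -0.046, 0.116], [0.491, -0.048, 0.115], [0.491, -0.051, 0.116], [0.491, -0.053, 0.119], [0.491, -0.055, 0.119], [0.488, -0.029, 0.119], [0.488, -0.031, 0.121], [0.488, -0.034, 0.118], [0.488, -0.036, 0.121], [0.487, -0.038, 0.125], [0.488, -0.041, 0.12], [0.488, -0.046, 0.118], [0.488, -0.048, 0.121], [0.488, -0.05, 0.124], [0.488, -0.053, 0.122], [0.488, -0.055, 0.119], [0.489, -0.058, 0.116], [0.489, -0.06, 0.115], [0.489, -0.063, 0.119], [0.489, -0.065, 0.118], [0.489, -0.067, 0.119], [0.489, -0.07, 0.119], [0.489, -0.072, 0.117], [0.489, -0.075, 0.116], [0.488, -0.077, 0.123], [0.489, -0.079, 0.119], [0.489, -0.082, 0.118], [0.489, -0.084, 0.118], [0.489, -0.087, 0.118], [0.489, -0.089, 0.117], [0.489, -0.091, 0.123], [0.486, -0.027, 0.116]]
```

View pics/crop.png

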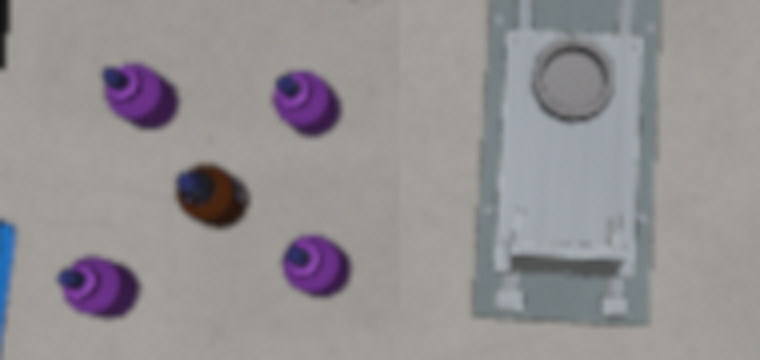

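Both sets of heights and sizes agree with the description. Next I'll turn the tool and go above the amber bottle.

>>> carry_out --pt "0 0 0 0 0 -1" --pt "0 0 0 0 0 -1" --pt "0 0 0 0 0 -1" --pt "-0.6 -0.68 0 0 0 0" --pt "-0.6 -0.68 0 0 0 0" --pt "-0.6 -0.68 0 0 0 0" --pt "-0.6 -0.68 0 0 0 0" --pt "-0.6 -0.68 0 0 0 0" --pt "-0.6 -0.68 0 0 0 0" --pt "-0.6 -0.68 0 0 0 0" --pt "-0.6 -0.68 0 0 0 0" --pt "-0.6 -0.68 0 0 0 0" --pt "-0.6 -0.68 0 0 0 0" --pt "0 0 0 0 0 0" --pt "0 0 0 0 0 0" --fingers 50 --force 15

```text
time: 2.02
ee_pos: [0.5021, 0.2852, 0.2363]
eef_rot: [0.014, 1.0, 0.0, -0.0]
ft_force: [0.2, 0.8, -0.0]
width: 0.0498
grip_force: 0.0
```

```bash
cat >> h.py <<'E'
def to(x,y,z):
    s=read_state(); m=R.from_quat(s["eef_rot"]); p=np.array(s["ee_pos"])
    print("at",p.round(4),"units",(m.inv().apply(np.array([x,y,z])-p)/.04).round(3)); 
    a=m.as_matrix(); print("tool y ang",np.degrees(np.arctan2(a[1,1],a[0,1])).round(2),"z",a[:,2].round(4),"F",np.round(s["ft_force"],1),"w",s["width"],"t",s["time"])
E
python3 - <<'E'
from h import *
to(.501,.285,.081)
d=np.load("scene0.npz");p,W=d["p"],d["W"]
hsv=cv2.cvtColor(p,cv2.COLOR_RGB2HSV)
w=W[170:215,178:202]; k=(w[...,2]>.02)&(w[...,2]<.11)&(abs(w[...,0]-.5)<.025)&(abs(w[...,1]-.285)<.03)
q=w[k]; print(len(q),q[q[:,2]>.062].mean(0), q[q[:,2]>.09].mean(0),q.max(0)); print(viewer.camera("scene")["xyz"])
# nest rim in scene
n=W[205:240,270:310].reshape(-1,3);n=n[(n[:,2]>.057)&(n[:,2]<.068)];print(len(n),cv2.minAreaRect((n[:,:2]*1000).astype(np.float32)))
# circle fit for amber from top, using sides
T=np.load("top0.npz")["W"][225:270,140:185].reshape(-1,3)
from scipy.optimize import least_squares
for lo,hi,rr in((.02,.055,.0185),(.065,.085,.0105)):
  for nm,S in(("top",T),("scene",W[165:220,170:210].reshape(-1,3))):
    t=S[(S[:,2]>lo)&(S[:,2]<hi)&(np.hypot(S[:,0]-.5,S[:,1]-.284)<.028)]
    if len(t)>5:
        f=least_squares(lambda c:np.hypot(t[:,0]-c[0],t[:,1]-c[1])-rr,[.5,.285],loss="soft_l1",f_scale=.001); print(nm,lo,len(t),f.x.round(4),f.cost)
E
```

```text
at [0.5021 0.2852 0.2363] units [ 0.024 -0.007  3.882]
tool y ang 88.37 z [-7.e-04  2.e-04 -1.e+00] F [ 0.2  0.8 -0. ] w 0.04980620989715505 t 2.025
135 [0.49963474 0.27934465 0.07737961] [0.50024925 0.28031722 0.09452646] [0.51663597 0.29859598 0.09798416]
[-0.05839967 -0.73550013  0.66362502]
95 ((574.4619140625, -86.21101379394531), (129.9376983642578, 50.21818923950195), 29.49114418029785)
top 0.02 122 [0.5027 0.2874] 0.00018201263234688436
scene 0.02 68 [0.5028 0.2851] 0.00012000422107666928
top 0.065 42 [0.5035 0.2896] 4.4714814233489164e-05
scene 0.065 36 [0.5046 0.2856] 7.617217289757233e-05
```

>>> carry_out --pt "-0.03 0.02 0.7 0 0 0" --pt "0 0 0.7 0 0 0" --pt "0 0 0.7 0 0 0" --pt "0 0 0.6 0 0 0" --pt "0 0 0.5 0 0 0" --pt "0 0 0.4 0 0 0" --pt "0 0 0.28 0 0 0" --pt "0 0 0 0 0 0"

```text
time: 3.08
ee_pos: [0.5034, 0.2854, 0.0808]
eef_rot: [0.014, 1.0, -0.0, -0.0]
ft_force: [0.8, 0.0, 0.4]
width: 0.0501
grip_force: 0.0
```

>>> carry_out --pt "0 0 0 0 0 0" --pt "0 0 0 0 0 0" --pt "0 0 0 0 0 0" --pt "0 0 0 0 0 0" --pt "0 0 0 0 0 0" --pt "0 0 0 0 0 0" --fingers 0 --force 15

```text
time: 3.82
ee_pos: [0.504, 0.2855, 0.0816]
eef_rot: [0.014, 1.0, 0.0, 0.0]
ft_force: [0.3, 0.0, 1.5]
width: 0.0208
grip_force: 15.0
```

>>> carry_out --pt "0 0 -0.3 0 0 0" --pt "0 0 -0.6 0 0 0" --pt "0 0 -0.8 0 0 0" --pt "0 0 -0.8 0 0 0" --pt "0 0 -0.8 0 0 0" --pt "0 0 -0.3 0 0 0" --pt "0 0 0 0 0 0"

```text
time: 4.7
ee_pos: [0.504, 0.2854, 0.2257]
eef_rot: [0.014, 1.0, 0.0, 0.0]
ft_force: [0.6, 0.6, -2.2]
width: 0.0203
grip_force: 15.0
```

Run:
```python
from h import *
to(.607,-.063,.22)
for n in("scene","top"):
    p,W=shot(n); cv2.imwrite(f"pics/{n}1.png",p[:,:,::-1]); np.savez(f"{n}1.npz",p=p,W=W)
s=p[190:300,100:250]; q=cv2.imread("pics/scene1.png")[100:240,100:260]
cv2.imwrite("pics/c1.png",np.hstack([cv2.resize(s[:,:,::-1],(400,300)),cv2.resize(q,(400,300))]))
```

```text
at [0.504  0.2854 0.2257] units [-2.826 -8.632  0.139]
tool y ang 88.34 z [ 8.e-04  6.e-04 -1.e+00] F [ 0.6  0.6 -2.2] w 0.020323687077437175 t 4.7
```

View pics/c1.png

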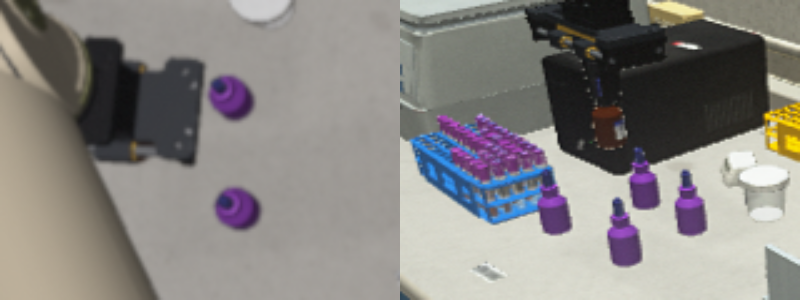

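Side view (right half): the amber bottle is held upright and the purple ones still stand. I'll carry it above the nest, and refine the nest position from the first images.

>>> carry_out --pt "-0.1 -0.3 0 0 0 0" --pt "-0.2 -0.6 0 0 0 0" --pt "-0.2 -0.6 0 0 0 0" --pt "-0.2 -0.6 0 0 0 0" --pt "-0.2 -0.6 0 0 0 0" --pt "-0.2 -0.6 0 0 0 0" --pt "-0.2 -0.6 0 0 0 0" --pt "-0.2 -0.6 0 0 0 0" --pt "-0.2 -0.6 0 0 0 0" --pt "-0.2 -0.6 0 0 0 0" --pt "-0.2 -0.6 0 0 0 0" --pt "-0.2 -0.6 0 0 0 0" --pt "-0.2 -0.6 0 0 0 0" --pt "-0.2 -0.6 0 0 0 0" --pt "-0.13 -0.53 0 0 0 0" --pt "0 0 0 0 0 0" --pt "0 0 0 0 0 0" --pt "0 0 0 0 0 0"

```text
time: 7.05
ee_pos: [0.6069, -0.0619, 0.2252]
eef_rot: [0.014, 1.0, 0.0, -0.0]
ft_force: [-0.3, -0.7, -1.6]
width: 0.0204
grip_force: 15.0
```

Run:
```python
from h import *
from scipy.optimize import least_squares
to(.607,-.063,.1236)
def fit(t,rr,c0):
    f=least_squares(lambda c:np.hypot(t[:,0]-c[0],t[:,1]-c[1])-rr,c0,loss="soft_l1",f_scale=.001); return len(t),f.x.round(4)
for n in("top","scene"):
    W=np.load(n+"0.npz")["W"].reshape(-1,3)
    t=W[(W[:,2]>.058)&(W[:,2]<.066)&(np.hypot(W[:,0]-.607,W[:,1]+.063)<.034)]
    print(n,"rim",fit(t,.024,[.607,-.063]),t[:,:2].min(0),t[:,:2].max(0))
    t=W[(W[:,2]>.0435)&(W[:,2]<.057)&(np.hypot(W[:,0]-.607,W[:,1]+.063)<.034)&(np.hypot(W[:,0]-.607,W[:,1]+.063)>.023)]
    if len(t)>5: print(n,"outer",fit(t,.027,[.607,-.063]))
    t=W[(abs(W[:,2]-.042)<.003)&(np.hypot(W[:,0]-.607,W[:,1]+.063)<.018)]
    print(n,"floor",len(t),t.mean(0) if len(t) else 0)
    p,W=shot(n); cv2.imwrite(f"pics/{n}2.png",p[:,:,::-1]);W=W.reshape(-1,3)
    for lo,hi in((.15,.19),(.147,.165),(.17,.195)):
        t=W[(W[:,2]>lo)&(W[:,2]<hi)&(np.hypot(W[:,0]-.607,W[:,1]+.063)<.028)]
        if len(t)>5: print(n,"bottle",lo,fit(t,.0185,[.607,-.063]),np.sort(t[:,1])[[1,-2]])
q=cv2.imread("pics/scene2.png")[80:290,190:400]
cv2.imwrite("pics/c2.png",cv2.resize(q,(590,590)))
```

```text
at [ 0.6069 -0.0619  0.2252] units [-0.005 -0.028  2.539]
tool y ang 88.42 z [-3.e-04  5.e-04 -1.e+00] F [-0.3 -0.7 -1.6] w 0.020426916169308862 t 7.05
top rim (118, array([ 0.6074, -0.064 ])) [ 0.58146337 -0.08907787] [ 0.63243515 -0.03974324]
top outer (30, array([ 0.6079, -0.0644]))
top floor 111 [ 0.60781698 -0.063401    0.04176335]
scene rim (75, array([ 0.606 , -0.0678])) [ 0.58009115 -0.09523404] [ 0.63470798 -0.04262024]
scene outer (84, array([ 0.6075, -0.0666]))
scene floor 23 [ 0.61585267 -0.05443909  0.04150369]
scene bottle 0.15 (191, array([ 0.6047, -0.0639])) [-0.08485791 -0.05435828]
scene bottle 0.147 (82, array([ 0.6047, -0.0642])) [-0.08394597 -0.05436508]
scene bottle 0.17 (136, array([ 0.6053, -0.0633])) [-0.08412952 -0.0518935 ]
```

View pics/c2.png

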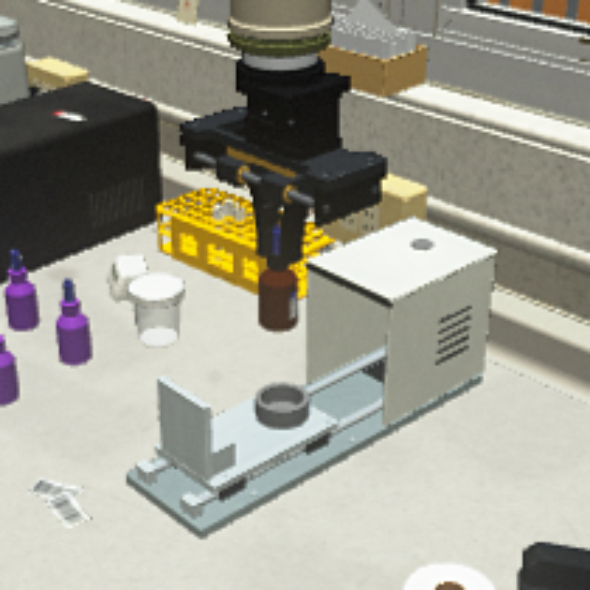

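The bottle hangs upright above and just left-behind of the nest (cup at about (283,403) in the crop). Both cameras give a shift of about +2 mm x and -3 mm y. I'll lower it to just above the rim and check again.

>>> carry_out --pt "-0.05 -0.08 0.3 0 0 0" --pt "0 0 0.5 0 0 0" --pt "0 0 0.5 0 0 0" --pt "0 0 0.35 0 0 0" --pt "0 0 0.15 0 0 0" --pt "0 0 0 0 0 0" --pt "0 0 0 0 0 0"

```text
time: 8.02
ee_pos: [0.6094, -0.0663, 0.154]
eef_rot: [0.014, 1.0, 0.0, 0.001]
ft_force: [0.9, -0.2, -1.1]
width: 0.0207
grip_force: 15.0
```

Run:
```python
from h import *
from scipy.optimize import least_squares
to(.609,-.065,.1236)
def fit(t,rr,c0):
    f=least_squares(lambda c:np.hypot(t[:,0]-c[0],t[:,1]-c[1])-rr,c0,loss="soft_l1",f_scale=.001); return len(t),f.x.round(4)
for i in range(3):
    p,W=shot("scene");W=W.reshape(-1,3); d=np.hypot(W[:,0]-.608,W[:,1]+.065)
    t=W[(W[:,2]>.08)&(W[:,2]<.125)&(d<.028)]; o=W[(W[:,2]>.0435)&(W[:,2]<.058)&(d<.034)&(d>.023)]
    print("bottle",fit(t,.0185,[.607,-.063]),"nest",fit(o,.027,[.607,-.063]),t[:,2].min())
cv2.imwrite("pics/c3.png",cv2.resize(p[150:250,240:340],(600,600),interpolation=cv2.INTER_CUBIC)[:,:,::-1])
```

```text
at [ 0.6094 -0.0663  0.154 ] units [0.011 0.032 0.761]
tool y ang 88.34 z [ 1.1e-03  1.0e-04 -1.0e+00] F [ 0.9 -0.2 -1.1] w 0.020677491432711484 t 8.025
bottle (219, array([ 0.6078, -0.0682])) nest (85, array([ 0.6074, -0.0667])) 0.0806373580245181
bottle (215, array([ 0.6076, -0.0681])) nest (85, array([ 0.6074, -0.0664])) 0.08041039047776277
bottle (221, array([ 0.6074, -0.068 ])) nest (87, array([ 0.6076, -0.067 ])) 0.08001222794145024
```

View pics/c3.png

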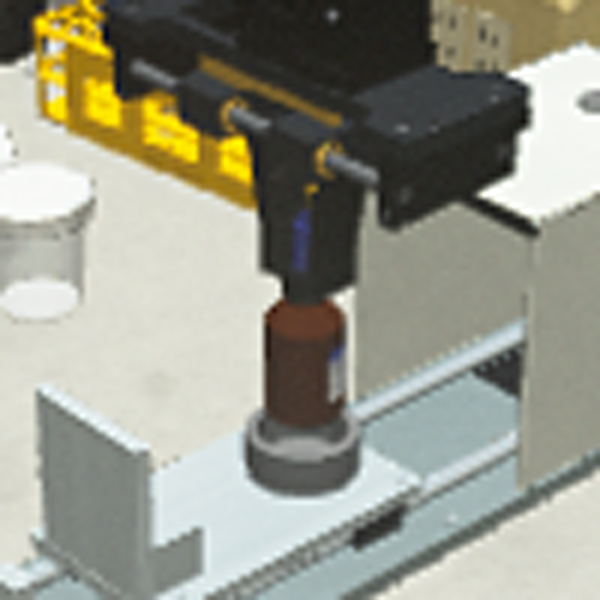

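The bottle hangs over the cup, centred at pixel column 304 against the cup's 303, and the fit leaves about 1 mm in y. I'll lower it gently.

>>> carry_out --pt "0 0.03 0 0 0 0" --pt "0 0 0.1 0 0 0" --pt "0 0 0.1 0 0 0" --pt "0 0 0.1 0 0 0" --pt "0 0 0.1 0 0 0" --pt "0 0 0.1 0 0 0" --pt "0 0 0.1 0 0 0" --pt "0 0 0.08 0 0 0" --pt "0 0 0.04 0 0 0" --pt "0 0 0 0 0 0" --pt "0 0 0 0 0 0"

```text
time: 9.55
ee_pos: [0.6091, -0.0651, 0.1247]
eef_rot: [0.014, 1.0, 0.0, 0.0]
ft_force: [0.5, 0.3, 0.7]
width: 0.0202
grip_force: 15.0
```

>>> carry_out --pt "0 0 0.03 0 0 0" --pt "0 0 0 0 0 0" --pt "0 0 0 0 0 0"

```text
time: 9.93
ee_pos: [0.6092, -0.065, 0.1236]
eef_rot: [0.014, 1.0, 0.0, 0.0]
ft_force: [-0.2, 0.4, 1.6]
width: 0.0206
grip_force: 15.0
```

Run:
```python
from h import *
from scipy.optimize import least_squares
to(.609,-.065,.1236)
def fit(t,rr,c0):
    f=least_squares(lambda c:np.hypot(t[:,0]-c[0],t[:,1]-c[1])-rr,c0,loss="soft_l1",f_scale=.001); return len(t),f.x.round(4)
p,W=shot("scene");W=W.reshape(-1,3); d=np.hypot(W[:,0]-.608,W[:,1]+.065)
t=W[(W[:,2]>.067)&(W[:,2]<.097)&(d<.028)]; o=W[(W[:,2]>.0435)&(W[:,2]<.058)&(d<.034)&(d>.023)]
print("bottle",fit(t,.0185,[.607,-.063]),"nest",fit(o,.027,[.607,-.063]),t[:,2].min())
```

```text
at [ 0.6092 -0.065   0.1236] units [ 0.004 -0.    -0.001]
tool y ang 88.35 z [ 5.e-04  1.e-04 -1.e+00] F [-0.2  0.4  1.6] w 0.020589068940532026 t 9.925
bottle (147, array([ 0.6073, -0.0665])) nest (88, array([ 0.6068, -0.0669])) 0.06750453522568456
```

>>> carry_out --pt "0 0 0 0 0 0" --pt "0 0 0 0 0 0" --pt "0 0 0 0 0 0" --pt "0 0 0 0 0 0" --pt "0 0 -0.2 0 0 0" --pt "0 0 -0.3 0 0 0" --pt "0 0 -0.5 0 0 0" --pt "0 0 -0.7 0 0 0" --pt "0 0 -0.8 0 0 0" --pt "0 0 -0.3 0 0 0" --pt "0 0 0 0 0 0" --fingers 45

```text
time: 11.35
ee_pos: [0.6093, -0.0651, 0.2359]
eef_rot: [0.014, 1.0, 0.0, 0.001]
ft_force: [0.2, -0.5, -0.4]
width: 0.0447
grip_force: 0.0
```

Run:
```python
from h import *
from scipy.optimize import least_squares
to(.445,-.0605,.1)
p,W=shot("scene");cv2.imwrite("pics/c4.png",cv2.resize(p[150:250,230:330],(500,500),interpolation=cv2.INTER_CUBIC)[:,:,::-1])
W=W.reshape(-1,3)
def fit(t,rr,c0):
    f=least_squares(lambda c:np.hypot(t[:,0]-c[0],t[:,1]-c[1])-rr,c0,loss="soft_l1",f_scale=.001); return len(t),f.x.round(4)
d=np.hypot(W[:,0]-.608,W[:,1]+.065)
t=W[(W[:,2]>.067)&(W[:,2]<.097)&(d<.028)];print(fit(t,.0185,[.607,-.063])); t=W[(W[:,2]>.08)&(d<.03)&(W[:,2]<.15)];print(t[:,2].max())
```

```text
at [ 0.6093 -0.0651  0.2359] units [ 4.113 -0.006  3.393]
tool y ang 88.34 z [ 1.4e-03  2.0e-04 -1.0e+00] F [ 0.2 -0.5 -0.4] w 0.04473013808514857 t 11.35
(146, array([ 0.6075, -0.0664]))
0.14086109867900243
```

View pics/c4.png

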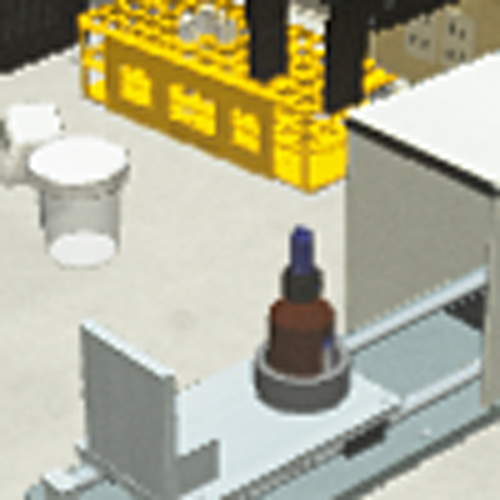

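The bottle stands upright in the cup at about (302,330), with its top at 141 mm as expected. Next I'll go behind the push plate with closed fingers.

>>> carry_out --pt "0.5 0 0 0 0 0" --pt "0.9 0 0 0 0 0" --pt "0.9 0 0 0 0 0" --pt "0.9 0 0 0 0 0" --pt "0.6 0 0 0 0 0" --pt "0.31 0 0 0 0 0" --pt "0 0 0.5 0 0 0" --pt "0 0 0.8 0 0 0" --pt "0 0 0.8 0 0 0" --pt "0 0 0.7 0 0 0" --pt "0 0 0.4 0 0 0" --pt "0 0 0.19 0 0 0" --pt "0 0 0 0 0 0" --pt "0 0 0 0 0 0" --fingers 0

```text
time: 13.15
ee_pos: [0.4453, -0.0603, 0.1005]
eef_rot: [0.014, 1.0, 0.0, 0.001]
ft_force: [1.0, 0.2, -0.1]
width: 0.0006
grip_force: 0.0
```

>>> carry_out --pt "-0.2 0 0 0 0 0" --pt "-0.2 0 0 0 0 0" --pt "-0.05 0 0 0 0 0" --pt "-0.03 0 0 0 0 0" --pt "0 0 0 0 0 0"

```text
time: 13.78
ee_pos: [0.4637, -0.0608, 0.0996]
eef_rot: [0.014, 1.0, 0.0, -0.0]
ft_force: [-0.7, -0.1, 0.5]
width: 0.0005
grip_force: 0.0
```

>>> carry_out --pt "-0.03 0 0 0 0 0" --pt "-0.03 0 0 0 0 0" --pt "-0.03 0 0 0 0 0" --pt "0 0 0 0 0 0"

```text
time: 14.28
ee_pos: [0.4675, -0.0609, 0.0997]
eef_rot: [0.014, 1.0, 0.0, 0.0]
ft_force: [-0.7, -0.1, -0.6]
width: 0.0004
grip_force: 0.0
```

>>> carry_out --pt "-0.03 0 0 0 0 0" --pt "-0.03 0 0 0 0 0" --pt "-0.03 0 0 0 0 0" --pt "0 0 0 0 0 0"

```text
time: 14.78
ee_pos: [0.4711, -0.061, 0.0997]
eef_rot: [0.014, 1.0, 0.0, 0.0]
ft_force: [-0.1, -1.1, -0.6]
width: 0.0004
grip_force: 0.0
```

>>> carry_out --pt "-0.03 0 0 0 0 0" --pt "-0.03 0 0 0 0 0" --pt "0 0 0 0 0 0"

```text
time: 15.15
ee_pos: [0.4722, -0.0611, 0.0994]
eef_rot: [0.015, 1.0, 0.0, -0.001]
ft_force: [-7.4, 0.5, 4.8]
width: 0.0005
grip_force: 3.6
```

>>> carry_out --pt "-0.01 0 0 0 0 0" --pt "-0.01 0 0 0 0 0" --pt "0 0 0 0 0 0"

```text
time: 15.52
ee_pos: [0.4725, -0.0612, 0.0994]
eef_rot: [0.015, 1.0, 0.0, -0.002]
ft_force: [-10.5, 1.0, 8.6]
width: 0.0004
grip_force: 5.1
```

>>> carry_out --pt "0 0 -0.02 0 0 0" --pt "-0.01 0 0 0 0 0" --pt "0 0 0 0 0 0"

```text
time: 15.9
ee_pos: [0.4725, -0.0611, 0.0997]
eef_rot: [0.015, 1.0, 0.0, -0.002]
ft_force: [-9.2, 1.2, 2.3]
width: 0.0003
grip_force: 4.3
```

>>> carry_out --pt "-0.01 0 0 0 0 0" --pt "-0.01 0 0 0 0 0" --pt "0 0 0 0 0 0"

```text
time: 16.27
ee_pos: [0.4731, -0.0611, 0.0997]
eef_rot: [0.015, 1.0, 0.0, -0.003]
ft_force: [-10.4, 1.7, 3.7]
width: 0.0008
grip_force: 5.1
```

>>> carry_out --pt "-0.015 0 -0.002 0 0 0" --pt "-0.015 0 -0.002 0 0 0" --pt "-0.015 0 -0.002 0 0 0" --pt "-0.015 0 -0.002 0 0 0"

```text
time: 16.77
ee_pos: [0.475, -0.0612, 0.0997]
eef_rot: [0.015, 1.0, 0.0, -0.003]
ft_force: [-10.6, 0.4, 3.0]
width: -0.0
grip_force: 5.6
```

Now it moves at a steady force of about 10.6 N. I'll keep easing it on.

>>> carry_out --pt "-0.025 0 -0.001 0 0 0" --pt "-0.025 0 0 0 0 0" --pt "-0.025 0 0 0 0 0" --pt "-0.025 0 0 0 0 0" --pt "-0.025 0 0 0 0 0" --pt "-0.025 0 0 0 0 0" --pt "-0.025 0 0 0 0 0" --pt "-0.025 0 0 0 0 0"

```text
time: 17.77
ee_pos: [0.4829, -0.0615, 0.0997]
eef_rot: [0.015, 1.0, 0.0, -0.003]
ft_force: [-11.9, 0.6, 2.7]
width: 0.0007
grip_force: 5.9
```

>>> carry_out --pt "-0.025 0 0 0 0 0" --pt "-0.025 0 0 0 0 0" --pt "-0.025 0 0 0 0 0" --pt "-0.025 0 0 0 0 0" --pt "-0.025 0 0 0 0 0" --pt "-0.025 0 0 0 0 0" --pt "-0.025 0 0 0 0 0" --pt "-0.025 0 0 0 0 0" --pt "-0.025 0 0 0 0 0" --pt "-0.025 0 0 0 0 0" --pt "-0.025 0 0 0 0 0" --pt "-0.025 0 0 0 0 0" --pt "-0.025 0 0 0 0 0" --pt "-0.025 0 0 0 0 0" --pt "-0.025 0 0 0 0 0" --pt "-0.025 0 0 0 0 0"

```text
time: 19.77
ee_pos: [0.5017, -0.062, 0.1008]
eef_rot: [0.014, 1.0, 0.0, -0.0]
ft_force: [-3.3, 0.5, -1.4]
width: 0.0006
grip_force: 1.6
```

It has broken free and slides at about 3 N. I'll go on slowly; the stop can come at a TCP x of 0.565 at the earliest.

>>> carry_out --pt "-0.035 0 0 0 0 0" --pt "-0.035 0 0 0 0 0" --pt "-0.035 0 0 0 0 0" --pt "-0.035 0 0 0 0 0" --pt "-0.035 0 0 0 0 0" --pt "-0.035 0 0 0 0 0" --pt "-0.035 0 0 0 0 0" --pt "-0.035 0 0 0 0 0" --pt "-0.035 0 0 0 0 0" --pt "-0.035 0 0 0 0 0" --pt "-0.035 0 0 0 0 0" --pt "-0.035 0 0 0 0 0" --pt "-0.035 0 0 0 0 0" --pt "-0.035 0 0 0 0 0" --pt "-0.035 0 0 0 0 0" --pt "-0.035 0 0 0 0 0"

```text
time: 21.78
ee_pos: [0.5243, -0.0626, 0.1009]
eef_rot: [0.014, 1.0, 0.0, 0.0]
ft_force: [-3.1, -2.0, -2.1]
width: 0.0004
grip_force: 1.6
```

>>> carry_out --pt "-0.035 0 0 0 0 0" --pt "-0.035 0 0 0 0 0" --pt "-0.035 0 0 0 0 0" --pt "-0.035 0 0 0 0 0" --pt "-0.035 0 0 0 0 0" --pt "-0.035 0 0 0 0 0" --pt "-0.035 0 0 0 0 0" --pt "-0.035 0 0 0 0 0" --pt "-0.035 0 0 0 0 0" --pt "-0.035 0 0 0 0 0" --pt "-0.035 0 0 0 0 0" --pt "-0.035 0 0 0 0 0" --pt "-0.035 0 0 0 0 0" --pt "-0.035 0 0 0 0 0" --pt "-0.035 0 0 0 0 0" --pt "-0.035 0 0 0 0 0" --pt "-0.035 0 0 0 0 0" --pt "-0.035 0 0 0 0 0" --pt "-0.035 0 0 0 0 0" --pt "-0.035 0 0 0 0 0"

```text
time: 24.28
ee_pos: [0.5523, -0.0634, 0.1009]
eef_rot: [0.014, 1.0, 0.0, 0.0]
ft_force: [-3.0, -3.0, 0.4]
width: 0.0002
grip_force: 1.6
```

>>> carry_out --pt "-0.025 -0.01 0 0 0 0" --pt "-0.025 0 0 0 0 0" --pt "-0.025 0 0 0 0 0" --pt "-0.025 0 0 0 0 0" --pt "-0.025 0 0 0 0 0" --pt "-0.025 0 0 0 0 0" --pt "-0.025 0 0 0 0 0"

```text
time: 25.15
ee_pos: [0.5593, -0.0637, 0.1009]
eef_rot: [0.014, 1.0, 0.0, 0.0]
ft_force: [-2.3, 0.9, 0.8]
width: 0.0001
grip_force: 1.6
```

>>> carry_out --pt "-0.025 0 0 0 0 0" --pt "-0.025 0 0 0 0 0" --pt "-0.025 0 0 0 0 0" --pt "-0.025 0 0 0 0 0" --pt "-0.025 0 0 0 0 0" --pt "-0.025 0 0 0 0 0"

```text
time: 25.9
ee_pos: [0.5652, -0.0641, 0.1008]
eef_rot: [0.014, 1.0, 0.0, -0.0]
ft_force: [-3.0, 2.6, 0.1]
width: -0.0001
grip_force: 1.6
```

>>> carry_out --pt "-0.025 0 0 0 0 0" --pt "-0.025 0 0 0 0 0" --pt "-0.025 0 0 0 0 0" --pt "-0.025 0 0 0 0 0" --pt "-0.025 0 0 0 0 0" --pt "-0.025 0 0 0 0 0"

```text
time: 26.65
ee_pos: [0.5712, -0.0643, 0.1009]
eef_rot: [0.014, 1.0, 0.0, -0.0]
ft_force: [-2.5, 2.3, 0.7]
width: 0.0007
grip_force: 1.6
```

>>> carry_out --pt "-0.025 0 0 0 0 0" --pt "-0.025 0 0 0 0 0" --pt "-0.025 0 0 0 0 0" --pt "-0.025 0 0 0 0 0" --pt "-0.025 0 0 0 0 0" --pt "-0.025 0 0 0 0 0"

```text
time: 27.4
ee_pos: [0.5772, -0.0646, 0.1009]
eef_rot: [0.014, 1.0, 0.0, -0.0]
ft_force: [-2.8, 1.9, 0.2]
width: 0.0006
grip_force: 1.6
```

>>> carry_out --pt "-0.025 0 0 0 0 0" --pt "-0.025 0 0 0 0 0" --pt "-0.025 0 0 0 0 0" --pt "-0.025 0 0 0 0 0" --pt "-0.025 0 0 0 0 0" --pt "-0.025 0 0 0 0 0"

```text
time: 28.15
ee_pos: [0.5832, -0.0647, 0.1009]
eef_rot: [0.014, 1.0, 0.0, -0.0]
ft_force: [-3.2, 1.7, 0.5]
width: 0.0001
grip_force: 1.6
```

>>> carry_out --pt "-0.025 0 0 0 0 0" --pt "-0.025 0 0 0 0 0" --pt "-0.025 0 0 0 0 0" --pt "-0.025 0 0 0 0 0" --pt "-0.025 0 0 0 0 0" --pt "-0.025 0 0 0 0 0"

```text
time: 28.9
ee_pos: [0.5892, -0.065, 0.1009]
eef_rot: [0.014, 1.0, 0.0, 0.0]
ft_force: [-3.1, 2.3, 0.1]
width: 0.0007
grip_force: 1.6
```

>>> carry_out --pt "-0.025 0 0 0 0 0" --pt "-0.025 0 0 0 0 0" --pt "-0.025 0 0 0 0 0" --pt "-0.025 0 0 0 0 0" --pt "-0.025 0 0 0 0 0" --pt "-0.025 0 0 0 0 0"

```text
time: 29.65
ee_pos: [0.5952, -0.0651, 0.1009]
eef_rot: [0.014, 1.0, -0.0, 0.0]
ft_force: [-3.3, 0.4, 0.5]
width: 0.0005
grip_force: 1.6
```

>>> carry_out --pt "-0.025 0 0 0 0 0" --pt "-0.025 0 0 0 0 0" --pt "-0.025 0 0 0 0 0" --pt "-0.025 0 0 0 0 0" --pt "-0.025 0 0 0 0 0" --pt "-0.025 0 0 0 0 0"

```text
time: 30.4
ee_pos: [0.6012, -0.0653, 0.1009]
eef_rot: [0.015, 1.0, -0.0, 0.0]
ft_force: [-2.4, -0.6, 0.5]
width: 0.0008
grip_force: 1.6
```

>>> carry_out --pt "-0.025 0 0 0 0 0" --pt "-0.025 0 0 0 0 0" --pt "-0.025 0 0 0 0 0" --pt "-0.025 0 0 0 0 0" --pt "-0.025 0 0 0 0 0" --pt "-0.025 0 0 0 0 0"

```text
time: 31.15
ee_pos: [0.6072, -0.0655, 0.1009]
eef_rot: [0.015, 1.0, -0.0, -0.0]
ft_force: [-2.6, -0.6, 0.2]
width: 0.0005
grip_force: 1.6
```

>>> carry_out --pt "-0.025 0 0 0 0 0" --pt "-0.025 0 0 0 0 0" --pt "-0.025 0 0 0 0 0" --pt "-0.025 0 0 0 0 0" --pt "-0.025 0 0 0 0 0" --pt "-0.025 0 0 0 0 0"

```text
time: 31.9
ee_pos: [0.613, -0.0657, 0.1009]
eef_rot: [0.015, 1.0, -0.0, -0.0]
ft_force: [-5.1, -1.4, 2.6]
width: 0.0002
grip_force: 2.4
```

The bumper has been met, since the force is rising. I'll press in small steps.

>>> carry_out --pt "-0.02 0 0 0 0 0" --pt "-0.02 0 0 0 0 0" --pt "-0.02 0 0 0 0 0" --pt "0 0 0 0 0 0"

```text
time: 32.4
ee_pos: [0.6151, -0.0658, 0.1009]
eef_rot: [0.015, 1.0, 0.0, -0.001]
ft_force: [-5.6, -1.7, 3.8]
width: 0.0006
grip_force: 3.3
```

>>> carry_out --pt "-0.02 0 0 0 0 0" --pt "-0.02 0 0 0 0 0" --pt "-0.02 0 0 0 0 0" --pt "0 0 0 0 0 0" --pt "0 0 0 0 0 0"

```text
time: 33.02
ee_pos: [0.617, -0.0658, 0.1008]
eef_rot: [0.015, 1.0, 0.0, -0.001]
ft_force: [-9.3, -1.3, 5.8]
width: 0.0004
grip_force: 4.6
```

The push is firm at about 9 N. I'll back away slowly, then rise clear.

>>> carry_out --pt "0 0 0 0 0 0" --pt "0 0 0 0 0 0" --pt "0.02 0 0 0 0 0" --pt "0.02 0 0 0 0 0" --pt "0.02 0 0 0 0 0" --pt "0.02 0 0 0 0 0" --pt "0.02 0 0 0 0 0" --pt "0.03 0 0 0 0 0" --pt "0.05 0 0 0 0 0" --pt "0.1 0 0 0 0 0" --pt "0.3 0 0 0 0 0" --pt "0.4 0 0 0 0 0" --pt "0.4 0 0 0 0 0" --pt "0.4 0 0 0 0 0" --pt "0 0 0 0 0 0" --pt "0 0 0 0 0 0"

```text
time: 35.02
ee_pos: [0.5471, -0.0635, 0.1011]
eef_rot: [0.014, 1.0, 0.0, 0.0]
ft_force: [-0.3, 0.2, -1.6]
width: 0.0003
grip_force: 0.0
```

Run:
```python
from h import *
to(.5,-.06,.1)
for n in ("scene","top"):
    p,W=shot(n); cv2.imwrite(f"pics/{n}5.png",p[:,:,::-1])
    w=W.reshape(-1,3); t=w[(w[:,2]>.10)&(w[:,2]<.124)&(abs(w[:,1]+.064)<.034)&(w[:,0]>.56)&(w[:,0]<.66)]
    print(n,len(t),t.mean(0) if len(t) else 0,np.percentile(t[:,0],[3,50,97]) if len(t) else 0)
q=cv2.imread("pics/scene5.png")[120:270,210:410]; cv2.imwrite("pics/c5.png",cv2.resize(q,(800,600),interpolation=cv2.INTER_CUBIC))
```

```text
at [ 0.5471 -0.0635  0.1011] units [1.179 0.054 0.027]
tool y ang 88.35 z [ 7.e-04  2.e-04 -1.e+00] F [-0.3  0.2 -1.6] w 0.0003291457271914064 t 35.025
scene 3 [ 0.62256086 -0.09546104  0.10267735] [0.62161577 0.62278753 0.62332009]
top 0 0 0
```

View pics/c5.png

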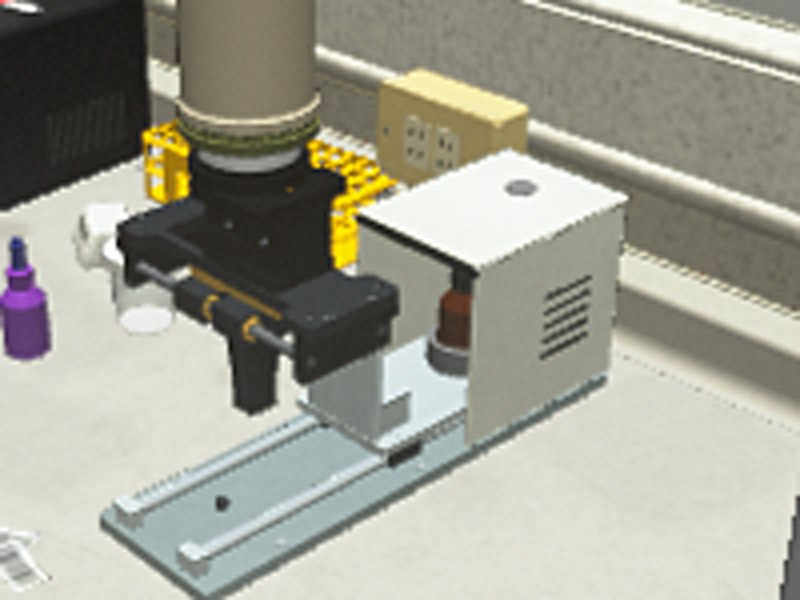

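The carriage sits inside the hood with the bottle upright in the nest at crop (457,320). The gripper is clear of everything, so I'm handing in.

```bash
python3 -c "
from h import *
print(r.close_job())"
```

```text
the job is handed in; nothing more can be done
None
```

I stood the bottle in the nest and let go, then pushed the carriage until it broke free and pressed on the end stop at about 9 N. It rests inside the hood with the bottle upright, and I handed the job in at about 35 s; no verdict was returned.

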